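Find the soap tin that rattles and show it to the tablet

ROBOT

A 7-joint arm with a two-finger parallel gripper is mounted at the origin on the work surface. World frame = base frame: x ahead of the robot, y to its left, z up, the work surface at z = 0. Lengths are in m, angles in rad, forces in N, time in s.
With the tool pointing down it reaches from about 0.425 to 0.925 m from the base axis. Payload 6.8 kg.
Tool frame: the origin (TCP) lies on the centre line of the jaws, within the pads' length; the fingertips stand 19 mm ahead of it and the grasp point (between the pads) is the TCP (tcp_to_tips is the distance from the TCP to the fingertips, in m); x points along the fingers, y is the direction in which the jaws open and shut, and the axes are right-handed (so a half turn about x gives the same grasp; the last joint's range is limited). The gripper opens to 85 mm and grips with 20 to 120 N. Pads are 22 mm wide; open, the fingers measure 114 mm over their backs; the gripper's body (76 mm by 85 mm) begins 54 mm behind the grasp point. The pads swing forward as they close: fully open they stand 13 mm farther back than shut.
Start: joints at [1.22, 0.477, 0.022, 1.555, -0.011, 1.109, -0.083], TCP at [0.162, -0.655, 0.25] pointing down, gripper open.
Joint ranges: [-2.96, 2.96], [-0.34, 2.1], [-1.41, 1.46], [0.24, 2.44], [-1.37, 4.51], [0.17, 1.92], [-2.96, 2.96]. Speed limits (rad/s): [2.39, 2.39, 3.14, 3.14, 3.14, 3.14, 3.14].

INTERFACE

Orientations are given as a unit quaternion [w, x, y, z].
In Python, from station import get_obs, read_camera, hand_in, spot_in, cut_out, tcp_to_tips gives the robot as it stands.
- The arm moves only by the shell command python3 -m jog 'ROWS' [FORCE]. ROWS is JSON, a list of rows, each an object of numbers: "gripper": the closure, from 0 (fully open) to 1 (shut); "dx", "dy", "dz": the shift along the world's x, y, z in m; "rx", "ry", "rz": the turn, a rotation vector about the world's x, y, z in degrees. In form: [{"gripper": .., "dx": .., "dy": .., "dz": .., "rx": .., "ry": .., "rz": ..}, ...]. A call has 1 to 10 rows; each row is the pose to reach, as a shift and turn from the pose commanded when the call began; what a row does not reach only later rows make up. A row lasts 1/10 s, in which the tool goes at most 50 mm and 8.59 degrees, less where a joint would pass 70% of its speed; a pose out of reach is approached as far as the arm can. A call with a gripper value outside its range is refused whole. The fingers move at their own pace and stop on an object; FORCE is the grip in N (left out, the last holds). Time passes only in rows, so rows that repeat a pose let the fingers close. It gives the time, the measured TCP pose, the force and the opening at its end, in the units of the state.
- get_obs(): the state, without advancing time (a new reading comes with each control period).
- read_camera(name): name is "scene" or "top" or "wrist"; returns a dict with "pixels" (480x640x3 uint8, blue, green, red), "range_z" (480x640 float32, m along the optical axis (not along the pixel's ray), 0 where there is no reading), "camera_matrix" (3x3 intrinsics, pixels), "cam_to_world" (4x4, takes a point from camera to world coordinates). Camera axes: x right, y down, z forward; pixel columns grow to the right and rows downward; lengths in m; the calibration is good to about 2 mm. A picture is of the moment at which its call begins.
- hand_in(): hands the job in, once; it reports no verdict.
Trained networks look in the newest picture that a camera, given by its name, has taken for a name from the list of things; names that differ only in an ending like _2 or _b are one class to them, and where a whole thing is asked for, a point or a joint stands for the part that bears it (a point fixed in the world has none). Each returns a list of dicts, best first, with "conf" (0 to 1); they miss things now and then, are a little off and sometimes report something else, mostly with a low value. They report only what shows in the picture. A call takes as long as a camera call.
- spot_in(camera, label): "box" ([centre column, centre row, width, height] in pixels, round what is visible of it).
- cut_out(camera, label): "mask" (480x640 bool, what is visible of it) and "box" ([centre column, centre row, width, height] in pixels, round what is visible of it).
The state is a dict: "t": time; "q": joint angles; "joint_vel": joint speeds; "joint_torque": joint torques, N m; "eef_pos": TCP position; "tool_rot": TCP orientation; "contact_force": force on the tool from outside, world axes, zero at the start; "torque": the same for the moment, N m; "gripper_width": opening from 0.0 (shut) to 1.0 (fully open).
Only numpy, scipy, OpenCV 4.12 (cv2) and the standard library are available. Lean on these libraries where they do the work, as an engineer would, in place of code of your own. Each camera call takes 0.05 s, during which the arm holds its last target. There are 200 camera calls.

TASK

First turn the tablet on its swivel stand so that its screen faces squarely to the robot's side of the table, and lean it back 20 degrees. Then lift and shake the three alike sealed soap tins to find the one with a steel ball rattling inside, setting down on the table, standing, any that do not rattle, and finish while holding the rattling tin up in the gripper, still and upright, in front of the middle of the tablet's screen, clear of the table and about 13 cm in front of the stand's centre. Leave everything else on the table where it is.

Things in the scene. Friction and masses are not known exactly. Their poses are not given: they have to be found in the camera images.
- tin_1: One of three alike sealed oblong metal soap tins, 96 x 56 x 50 mm (x along its length, z up), origin at the centre of its underside. Any one of them, at random, holds a loose 32 mm steel ball (135 g) that rolls 56 mm from end to end; the others hold only set soap and a 10 g felt pad that makes no noise. Total 0.13 to 0.54 kg at random, so weight is no proof. Bears a grip of 60 N.
- tin_2: One of three alike sealed oblong metal soap tins, 96 x 56 x 50 mm (x along its length, z up), origin at the centre of its underside. Any one of them, at random, holds a loose 32 mm steel ball (135 g) that rolls 56 mm from end to end; the others hold only set soap and a 10 g felt pad that makes no noise. Total 0.13 to 0.54 kg at random, so weight is no proof. Bears a grip of 60 N.
- tin_3: One of three alike sealed oblong metal soap tins, 96 x 56 x 50 mm (x along its length, z up), origin at the centre of its underside. Any one of them, at random, holds a loose 32 mm steel ball (135 g) that rolls 56 mm from end to end; the others hold only set soap and a 10 g felt pad that makes no noise. Total 0.13 to 0.54 kg at random, so weight is no proof. Bears a grip of 60 N.
- stand: Dark round foot of the tablet stand, 120 mm diameter, 12 mm thick, fixed to the table. Origin: centre of its underside on the swivel axis; x points straight away from the robot's side of the table (parallel to world x) and y to the robot's left.
- swivel (a joint): Turn of the tablet and its holder about the vertical axis through the stand's centre, rad, counter-clockwise from above positive; 0 = the screen faces squarely to the robot's side of the table (towards -x). Stays where it is left (friction about 0.12 N m). Range -1.2 to 1.2.
- lean (a joint): Lean of the tablet about the level hinge along its lower edge, rad; 0 = upright, positive = top edge leaning back, away from the side the screen faces. 0.35 is 20 degrees. The hinge line lies 38 mm above the table and crosses the swivel axis. Stays where it is left (friction about 0.30 N m). Range -0.15 to 1.2.
- tablet_top (a point): Middle of the tablet's top edge, 125 mm from the hinge line. The tablet is a black plate 170 mm wide, 120 mm tall and 10 mm thick, its mid-plane through the hinge line. Axes: z along the plate upwards, x out of its back, y along the edge.
- soap_a: Bystander: bar of soap, 50 x 75 x 28 mm, on the table.
- soap_b: Bystander: bar of soap, 50 x 75 x 28 mm, on the table.
- label_roll: Bystander: paper label roll lying flat, 60 mm diameter, 30 mm high.
- oil_bottle: Bystander: glass bottle, 64 mm diameter, 200 mm tall.
- mug: Bystander: white mug, 80 mm diameter, 90 mm tall.
- brush: Bystander: flat brush with a wooden handle lying on the table.

How it is judged:
On the way, in this order (a step that is already met when the one before it is completed fails the run):
1. the tablet is turned square and leant back 20 degrees (value of joint swivel between -0.12 and 0.12 rad and value of joint lean between 0.25 and 0.45 rad), for 0.3 s.
2. the tin that rattles is shaken in the air, after the tablet is set (((distance between tin_1 and ball_c0 below 0.07 m and height (world z) of tin_1 above 0.03 m and (linear speed of tin_1 above 0.2 m/s or angular speed of tin_1 above 0.8 rad/s)) or (distance between tin_2 and ball_c0 below 0.07 m and height (world z) of tin_2 above 0.03 m and (linear speed of tin_2 above 0.2 m/s or angular speed of tin_2 above 0.8 rad/s)) or (distance between tin_3 and ball_c0 below 0.07 m and height (world z) of tin_3 above 0.03 m and (linear speed of tin_3 above 0.2 m/s or angular speed of tin_3 above 0.8 rad/s)))).
At the end, for the whole second after the job is handed in: Gripper holds the rattling tin still, within 15 deg of upright: axis 75 to 190 mm in front of the stand's axis (robot's side), within 45 mm sideways, underside 50 to 170 mm up. The other tins stand at rest on the table. Swivel within 0.12 rad of 0, lean 0.25 to 0.45 rad (all of step 1 and ((distance between tin_1 and ball_c0 below 0.07 m and contact force between the fingers and tin_1 above 2 N and linear speed of tin_1 below 0.03 m/s and angle between tin_1's own z axis and vertical below 0.26 rad and x of tin_1 in the frame of stand between -0.19 and -0.075 m and y of tin_1 in the frame of stand between -0.045 and 0.045 m and height (world z) of tin_1 between 0.05 and 0.17 m and height (world z) of tin_2 between -0.005 and 0.008 m and angle between each of tin_2, tin_3's own z axis and vertical below 0.1 rad and linear speed of each of tin_2, tin_3 below 0.02 m/s and height (world z) of tin_3 between -0.005 and 0.008 m) or (distance between tin_2 and ball_c0 below 0.07 m and contact force between the fingers and tin_2 above 2 N and linear speed of tin_2 below 0.03 m/s and angle between tin_2's own z axis and vertical below 0.26 rad and x of tin_2 in the frame of stand between -0.19 and -0.075 m and y of tin_2 in the frame of stand between -0.045 and 0.045 m and height (world z) of tin_2 between 0.05 and 0.17 m and height (world z) of tin_1 between -0.005 and 0.008 m and angle between each of tin_1, tin_3's own z axis and vertical below 0.1 rad and linear speed of each of tin_1, tin_3 below 0.02 m/s and height (world z) of tin_3 between -0.005 and 0.008 m) or (distance between tin_3 and ball_c0 below 0.07 m and contact force between the fingers and tin_3 above 2 N and linear speed of tin_3 below 0.03 m/s and angle between tin_3's own z axis and vertical below 0.26 rad and x of tin_3 in the frame of stand between -0.19 and -0.075 m and y of tin_3 in the frame of stand between -0.045 and 0.045 m and height (world z) of tin_3 between 0.05 and 0.17 m and height (world z) of tin_1 between -0.005 and 0.008 m and angle between each of tin_1, tin_2's own z axis and vertical below 0.1 rad and linear speed of each of tin_1, tin_2 below 0.02 m/s and height (world z) of tin_2 between -0.005 and 0.008 m))); the arm keeps its last pose, push and grip.
It fails at once if a bystander (soap bar, label roll, bottle, mug, brush) is moved more than 40 mm (distance of any of soap_a, soap_b, label_roll, oil_bottle, mug, brush from where it was at the start of the episode above 0.04 m).
It also fails if it takes over 72 s, if anything falls off the work surface, if the arm or the gripper's body presses on something with over 40 N, if the wrist force passes 120 N, or if a joint passes its speed limit or range.

## Working session

There is one attempt and no reset: what is moved stays moved. The work goes in short steps, Python scripts to look and compute and a shell command to move; the robot and the scene stay as the last step left them, time stands still between calls to the robot, and variables do not carry over. Pictures are saved under pics/ and viewed, about 8 in all and at most 12, crops included, and the job is handed in when it is done.

```bash
ls; mkdir -p pics
cat > h.py <<'E'
import numpy as np, cv2
from station import *
def pts(c):
    z=c["range_z"];K=c["camera_matrix"];v,u=np.mgrid[0:480,0:640]
    P=np.stack([(u-K[0,2])/K[0,0]*z,(v-K[1,2])/K[1,1]*z,z,np.ones_like(z)],-1)@c["cam_to_world"].T
    P=P[...,:3]; P[z==0]=np.nan; return P
def rect(P,m,zmin=None):
    Q=P[m]; Q=Q[~np.isnan(Q[:,0])]
    top=np.percentile(Q[:,2],95); Q=Q[Q[:,2]>top-0.012]
    r=cv2.minAreaRect((Q[:,:2]*1000).astype(np.float32)); return top,r,np.median(Q,0)
E
python3 - <<'E'
from h import *
o=get_obs();print({k:np.round(v,3) for k,v in o.items()},tcp_to_tips)
for n in("scene","top"):
    c=read_camera(n);cv2.imwrite(f"pics/{n}0.png",c["pixels"]);P=pts(c)
    print(n,np.round(c["cam_to_world"],3).tolist())
    for l in("tin_1","tablet_top","stand","soap_a","label_roll","oil_bottle","mug","brush"):
        for d in cut_out(n,l):
            if d["conf"]<.3: continue
            try:
                t,r,m=rect(P,d["mask"]);print(n,l,round(d["conf"],2),np.round(d["box"]),"top",round(float(t),3),"rect",np.round(r[0]),np.round(r[1]),round(r[2]),np.round(m,3))
            except Exception as e: print(l,e)
E
```

```text
pics
{'t': np.float64(0.0), 'q': array([ 1.22 ,  0.478,  0.022,  1.556, -0.011,  1.109, -0.083]), 'joint_vel': array([-0.   , -0.001,  0.002,  0.003, -0.001, -0.002,  0.001]), 'joint_torque': array([-0.0000e+00, -5.9644e+01,  1.6080e+00, -2.8120e+01,  1.2000e-02,
        9.0000e-03,  0.0000e+00]), 'eef_pos': array([ 0.162, -0.655,  0.249]), 'tool_rot': array([-0.085, -0.702, -0.086,  0.702]), 'contact_force': array([-0.688, -0.395, -0.853]), 'torque': array([-0.006, -0.003,  0.004]), 'gripper_width': np.float64(0.999)} 0.019
scene [[0.374, 0.543, -0.752, 1.319], [0.927, -0.198, 0.318, -0.326], [0.023, -0.816, -0.577, 0.644], [0.0, 0.0, 0.0, 1.0]]
scene tin_1 0.83 [278. 291.  31.  50.] top 0.052 rect [ 635. -127.] [ 58. 101.] 60 [ 0.643 -0.13   0.051]
scene tin_1 0.82 [157. 272.  50.  42.] top 0.053 rect [ 475. -354.] [99. 61.] 42 [ 0.478 -0.357  0.051]
scene tin_1 0.72 [309. 235.  28.  39.] top 0.053 rect [458.   8.] [ 57. 103.] 79 [0.468 0.006 0.051]
scene tablet_top 0.72 [426. 212.  49.  64.] top 0.162 rect [571. 263.] [ 12. 168.] 23 [0.575 0.256 0.16 ]
scene stand 0.95 [425. 220. 
[... 1644 characters left out ...]
236.  42.  28.] top 0.031 rect [ 635. -344.] [75. 50.] 86 [ 0.635 -0.342  0.028]
top label_roll 0.57 [362. 322.  34.  28.] top 0.033 rect [ 458. -149.] [57. 60.] 1 [ 0.458 -0.149  0.03 ]
top label_roll 0.4 [138. 261. 107.  40.] top 0.164 rect [569. 265.] [ 11. 167.] 23 [0.569 0.263 0.162]
top oil_bottle 0.71 [356. 233.  47.  57.] top 0.054 rect [ 635. -125.] [57. 98.] 60 [ 0.634 -0.125  0.051]
top oil_bottle 0.64 [462. 184.  56.  45.] top 0.201 rect [ 730. -327.] [28. 28.] 22 [ 0.729 -0.325  0.2  ]
top mug 0.8 [338. 169.  58.  50.] top 0.091 rect [ 762. -100.] [80. 79.] 41 [ 0.765 -0.098  0.089]
top brush 0.7 [205. 171.  51.  93.] top 0.022 rect [760. 178.] [ 43. 200.] 72 [0.735 0.183 0.019]
```

Run:
```python
from h import *
S=[]
for n in("top","scene"):
    c=read_camera(n);P=pts(c)
    with np.errstate(all="ignore"):
        near=(abs(P[...,0]-.568)<.13)&(abs(P[...,1]-.265)<.13)
        m=near&(P[...,2]>.05)&(P[...,2]<.15)
        d=near&(P[...,2]>.008)&(P[...,2]<.016)
        for s in range(40,175,15):
            Q=P[near&(P[...,2]>s/1000-.0075)&(P[...,2]<s/1000+.0075)]
            if len(Q)>5: print(n,s,len(Q),np.round(Q.mean(0),3),np.round(Q.min(0),3),np.round(Q.max(0),3))
    Q=P[d]; 
    if len(Q)>5: print("disc",n,len(Q),cv2.minEnclosingCircle((Q[:,:2]*1000).astype(np.float32)))
    Q=P[m]; 
    if len(Q)>10:
        mu=Q.mean(0);u,s,v=np.linalg.svd(Q-mu,full_matrices=False);print("plane",n,len(Q),mu,v[2],s/len(Q)**.5)
a=cv2.imread("pics/scene0.png");b=cv2.imread("pics/top0.png")
cv2.imwrite("pics/v1.png",np.vstack([a[170:400],b[120:400]]))
```

```text
top 40 127 [0.567 0.265 0.037] [0.548 0.216 0.033] [0.59  0.314 0.045]
top 55 52 [0.573 0.253 0.057] [0.536 0.189 0.048] [0.609 0.342 0.062]
top 70 75 [0.572 0.254 0.07 ] [0.536 0.189 0.063] [0.608 0.341 0.077]
top 85 80 [0.571 0.255 0.085] [0.536 0.189 0.078] [0.607 0.339 0.092]
top 100 81 [0.569 0.257 0.1  ] [0.534 0.188 0.093] [0.606 0.342 0.107]
top 115 85 [0.57  0.255 0.115] [0.535 0.188 0.108] [0.605 0.339 0.122]
top 130 90 [0.569 0.255 0.13 ] [0.533 0.188 0.123] [0.606 0.34  0.137]
top 145 115 [0.568 0.256 0.146] [0.533 0.187 0.138] [0.605 0.339 0.152]
top 160 667 [0.568 0.265 0.162] [0.534 0.187 0.153] [0.604 0.345 0.167]
disc top 1616 ((612.092041015625, 241.9167938232422), 106.82261657714844)
plane top 543 [0.57028225 0.2549347  0.10358168] [-0.91483065 -0.40167182 -0.04176881] [0.05166136 0.02839433 0.00156608]
scene 40 163 [0.579 0.263 0.039] [0.543 0.188 0.033] [0.605 0.343 0.047]
scene 55 202 [0.58  0.257 0.055] [0.543 0.186 0.048] [0.61  0.345 0.062]
scene 70 201 [0.579 0.257 0.07 ] [0.543 0.186 0.063] [0.608 0.343 0.077]
scene 85 210 [0.579 0.256 0.085] [0.541 0.185 0.078] [0.608 0.343 0.092]
scene 100 206 [0.578 0.258 0.1  ] [0.541 0.186 0.093] [0.608 0.342 0.107]
scene 115 221 [0.578 0.255 0.115] [0.542 0.185 0.108] [0.607 0.341 0.122]
scene 130 227 [0.577 0.257 0.13 ] [0.54  0.186 0.123] [0.608 0.342 0.137]
scene 145 230 [0.576 0.257 0.145] [0.54  0.185 0.138] [0.607 0.343 0.152]
scene 160 283 [0.574 0.257 0.16 ] [0.533 0.185 0.153] [0.605 0.341 0.166]
disc scene 569 ((622.8583984375, 246.87847900390625), 103.28765869140625)
plane scene 1429 [0.57815414 0.256682   0.10127193] [0.92492251 0.37823301 0.03818546] [0.05101855 0.02900329 0.00157067]
```

View pics/v1.png

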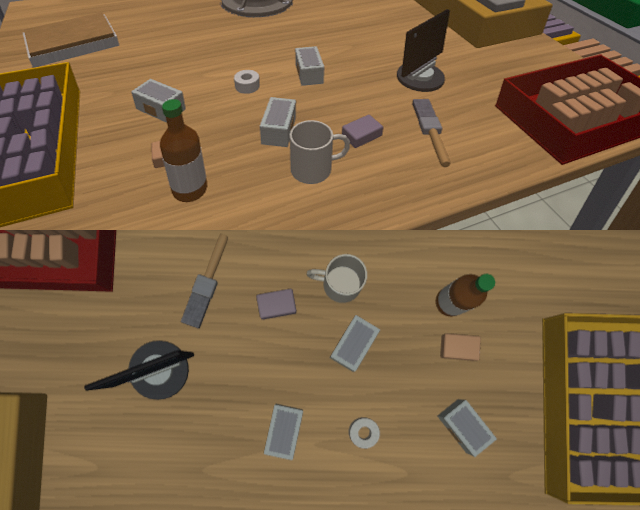

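Tablet: swivel ≈ +0.40 rad, lean ≈ −0.04, axis ≈ (0.573, 0.267). The picture agrees with the networks: three tins, the mug, the bottle and the rest. I'll grip the plate's top edge and turn it.

```bash
python3 -m jog '[{"dx":0.43,"dy":0.45,"dz":0.06,"rz":60},{"dx":0.43,"dy":0.45,"dz":0.06,"rz":60},{"dx":0.43,"dy":0.45,"dz":0.06,"rz":60},{"dx":0.43,"dy":0.45,"dz":0.06,"rz":60},{"dx":0.43,"dy":0.45,"dz":0.06,"rz":60},{"dx":0.43,"dy":0.45,"dz":0.06,"rz":60},{"dx":0.43,"dy":0.45,"dz":0.06,"rz":60},{"dx":0.43,"dy":0.45,"dz":0.06,"rz":60},{"dx":0.43,"dy":0.45,"dz":0.06,"rz":60},{"dx":0.43,"dy":0.45,"dz":0.06,"rz":60}]'
python3 - <<'E'
from h import *
from scipy.spatial.transform import Rotation as R
o=get_obs();print(np.round(o["q"],2),o["eef_pos"]);q=o["tool_rot"];M=R.from_quat([q[1],q[2],q[3],q[0]]).as_matrix();print(np.round(M,3),np.degrees(np.arctan2(M[1,1],M[0,1])))
E
```

```text
[ 1.22  0.48  0.02  1.56 -0.01  1.11 -0.08] [ 0.16227904 -0.65521457  0.25031491]
[[ 0.     0.24  -0.971]
 [-0.    -0.971 -0.24 ]
 [-1.     0.    -0.   ]] -76.09134818191772$[0]: bad value
```

```bash
python3 -m jog '[{"gripper":0,"dx":0.43,"dy":0.45,"dz":0.06,"rx":0,"ry":0,"rz":60},{"gripper":0,"dx":0.43,"dy":0.45,"dz":0.06,"rx":0,"ry":0,"rz":60},{"gripper":0,"dx":0.43,"dy":0.45,"dz":0.06,"rx":0,"ry":0,"rz":60},{"gripper":0,"dx":0.43,"dy":0.45,"dz":0.06,"rx":0,"ry":0,"rz":60},{"gripper":0,"dx":0.43,"dy":0.45,"dz":0.06,"rx":0,"ry":0,"rz":60},{"gripper":0,"dx":0.43,"dy":0.45,"dz":0.06,"rx":0,"ry":0,"rz":60},{"gripper":0,"dx":0.43,"dy":0.45,"dz":0.06,"rx":0,"ry":0,"rz":60},{"gripper":0,"dx":0.43,"dy":0.45,"dz":0.06,"rx":0,"ry":0,"rz":60},{"gripper":0,"dx":0.43,"dy":0.45,"dz":0.06,"rx":0,"ry":0,"rz":60},{"gripper":0,"dx":0.43,"dy":0.45,"dz":0.06,"rx":0,"ry":0,"rz":60}]'
cat >> h.py <<'E'
from scipy.spatial.transform import Rotation as R
def st():
    o=get_obs();q=o["tool_rot"];M=R.from_quat([q[1],q[2],q[3],q[0]]).as_matrix()
    print("t",round(float(o["t"]),2),"q",np.round(o["q"],2),"p",np.round(o["eef_pos"],4),"jaw",round(np.degrees(np.arctan2(M[1,1],M[0,1])),1),"x",np.round(M[:,0],3),"F",np.round(o["contact_force"],2),"T",np.round(o["torque"],3),"w",round(float(o["gripper_width"]),3))
    return o,M
E
python3 -c "from h import *;st()"
```

```text
t: 2.0
eef_pos: [0.5072, -0.294, 0.2988]
tool_rot: [0.425, 0.565, 0.425, -0.565]
contact_force: [0.8, 0.2, 0.0]
gripper_width: 0.997
t 2.0 q [ 0.72  0.32 -0.38  1.7   0.13  1.15  0.03] p [ 0.5072 -0.294   0.2988] jaw -16.1 x [ 0.    -0.001 -1.   ] F [0.75 0.22 0.03] T [-0.024 -0.052 -0.054] w 0.997
```

```bash
python3 -m jog '[{"gripper":0,"dx":0.061,"dy":0.559,"dz":0,"rx":0,"ry":0,"rz":39},{"gripper":0,"dx":0.061,"dy":0.559,"dz":0,"rx":0,"ry":0,"rz":39},{"gripper":0,"dx":0.061,"dy":0.559,"dz":0,"rx":0,"ry":0,"rz":39},{"gripper":0,"dx":0.061,"dy":0.559,"dz":0,"rx":0,"ry":0,"rz":39},{"gripper":0,"dx":0.061,"dy":0.559,"dz":0,"rx":0,"ry":0,"rz":39},{"gripper":0,"dx":0.061,"dy":0.559,"dz":0,"rx":0,"ry":0,"rz":39},{"gripper":0,"dx":0.061,"dy":0.559,"dz":0,"rx":0,"ry":0,"rz":39},{"gripper":0,"dx":0.061,"dy":0.559,"dz":0,"rx":0,"ry":0,"rz":39},{"gripper":0,"dx":0.061,"dy":0.559,"dz":0,"rx":0,"ry":0,"rz":39},{"gripper":0,"dx":0.061,"dy":0.559,"dz":0,"rx":0,"ry":0,"rz":39}]'
python3 -c "from h import *;st()"
```

```text
t: 3.0
eef_pos: [0.5605, 0.2033, 0.2985]
tool_rot: [0.589, 0.391, 0.589, -0.391]
contact_force: [0.7, -0.5, -0.7]
gripper_width: 0.996
t 3.0 q [ 0.08  0.39 -0.7   1.66  0.26  1.19 -0.28] p [0.5605 0.2033 0.2985] jaw 22.9 x [ 0.001 -0.    -1.   ] F [ 0.7  -0.47 -0.69] T [-0.029 -0.066 -0.051] w 0.996
```

```bash
python3 -m jog '[{"gripper":0,"dx":0.008,"dy":0.062,"dz":0,"rx":0,"ry":0,"rz":0},{"gripper":0,"dx":0.008,"dy":0.062,"dz":-0.04,"rx":0,"ry":0,"rz":0},{"gripper":0,"dx":0.008,"dy":0.062,"dz":-0.08,"rx":0,"ry":0,"rz":0},{"gripper":0.3,"dx":0.008,"dy":0.062,"dz":-0.11,"rx":0,"ry":0,"rz":0},{"gripper":0.3,"dx":0.008,"dy":0.062,"dz":-0.145,"rx":0,"ry":0,"rz":0},{"gripper":0.3,"dx":0.008,"dy":0.062,"dz":-0.148,"rx":0,"ry":0,"rz":0},{"gripper":0.7,"dx":0.008,"dy":0.062,"dz":-0.148,"rx":0,"ry":0,"rz":0},{"gripper":0.7,"dx":0.008,"dy":0.062,"dz":-0.148,"rx":0,"ry":0,"rz":0}]' 20
python3 - <<'E'
from h import *
st();c=read_camera("wrist");cv2.imwrite("pics/w1.png",c["pixels"])
E
```

```text
t: 3.8
eef_pos: [0.5694, 0.2644, 0.1523]
tool_rot: [0.59, 0.392, 0.589, -0.39]
contact_force: [-0.3, 0.1, 0.4]
gripper_width: 0.365
t 3.8 q [-0.07  0.58 -0.64  1.73  0.41  0.96 -0.47] p [0.5694 0.2644 0.1523] jaw 22.9 x [ 0.003  0.002 -1.   ] F [-0.29  0.15  0.37] T [ 0.004  0.014 -0.02 ] w 0.365
```

View pics/w1.png

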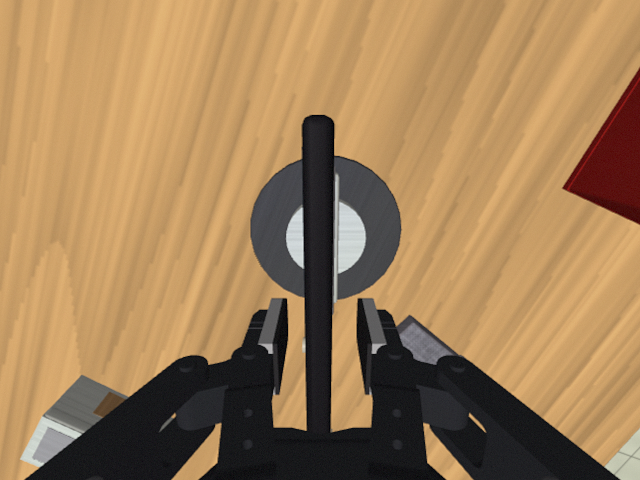

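The plate (columns 303–334) stands between the pads. Next: close and swivel.

```bash
python3 -m jog '[{"gripper":1,"dx":0,"dy":0,"dz":0,"rx":0,"ry":0,"rz":0},{"gripper":1,"dx":0,"dy":0,"dz":0,"rx":0,"ry":0,"rz":0},{"gripper":1,"dx":0,"dy":0,"dz":0,"rx":0,"ry":0,"rz":0},{"gripper":1,"dx":0,"dy":0,"dz":0,"rx":0,"ry":0,"rz":0},{"gripper":1,"dx":0,"dy":0,"dz":0,"rx":0,"ry":0,"rz":-5},{"gripper":1,"dx":0,"dy":0.001,"dz":0,"rx":0,"ry":0,"rz":-10},{"gripper":1,"dx":0,"dy":0.001,"dz":0,"rx":0,"ry":0,"rz":-15},{"gripper":1,"dx":0,"dy":0.002,"dz":0,"rx":0,"ry":0,"rz":-20},{"gripper":1,"dx":0,"dy":0.002,"dz":0,"rx":0,"ry":0,"rz":-23},{"gripper":1,"dx":0,"dy":0.002,"dz":0,"rx":0,"ry":0,"rz":-23}]' 30
python3 - <<'E'
from h import *
st();c=read_camera("scene");P=pts(c)
with np.errstate(all="ignore"): m=(abs(P[...,0]-.572)<.04)&(abs(P[...,1]-.267)<.1)&(P[...,2]>.05)&(P[...,2]<.12)
Q=P[m];mu=Q.mean(0);v=np.linalg.svd(Q-mu,full_matrices=False)[2];print(len(Q),mu,v[2],Q.min(0),Q.max(0))
E
```

```text
t: 4.85
eef_pos: [0.5699, 0.2656, 0.1522]
tool_rot: [0.5, 0.502, 0.498, -0.5]
contact_force: [0.6, -2.1, 8.4]
gripper_width: 0.109
t 4.85 q [-0.14  0.56 -0.55  1.73  0.35  0.94 -0.83] p [0.5699 0.2656 0.1522] jaw -0.2 x [ 0.004  0.    -1.   ] F [ 0.56 -2.07  8.4 ] T [-0.435 -0.514 -0.069] w 0.109
1469 [0.57542553 0.26099154 0.08576086] [ 0.99974762 -0.00961551  0.02030347] [0.56563895 0.17920447 0.05000859] [0.58003197 0.3515705  0.11997579]
```

```bash
python3 -m jog '[{"gripper":1,"dx":0.007,"dy":0,"dz":0,"rx":0,"ry":3.5,"rz":0},{"gripper":1,"dx":0.014,"dy":0,"dz":-0.001,"rx":0,"ry":7,"rz":0},{"gripper":1,"dx":0.021,"dy":0,"dz":-0.002,"rx":0,"ry":10.5,"rz":0},{"gripper":1,"dx":0.0275,"dy":0,"dz":-0.0034,"rx":0,"ry":14,"rz":0},{"gripper":1,"dx":0.034,"dy":0,"dz":-0.0053,"rx":0,"ry":17.5,"rz":0},{"gripper":1,"dx":0.041,"dy":0,"dz":-0.0076,"rx":0,"ry":21,"rz":0},{"gripper":1,"dx":0.041,"dy":0,"dz":-0.0076,"rx":0,"ry":21,"rz":0},{"gripper":1,"dx":0.041,"dy":0,"dz":-0.0076,"rx":0,"ry":21,"rz":0}]' 30
cat >> h.py <<'E'
def plate(n):
    c=read_camera(n);P=pts(c)
    with np.errstate(all="ignore"): m=(abs(P[...,0]-.59)<.06)&(abs(P[...,1]-.267)<.1)&(P[...,2]>.055)&(P[...,2]<.12)
    Q=P[m];mu=Q.mean(0);v=np.linalg.svd(Q-mu,full_matrices=False)[2][2];v*=np.sign(v[0]);print(n,len(Q),"swivel",np.arctan2(v[1],v[0]).round(3),"lean",-np.arcsin(v[2]).round(3));return c
E
python3 -c "from h import *;st();plate('scene')"
```

```text
t: 5.7
eef_pos: [0.6124, 0.2653, 0.1446]
tool_rot: [-0.401, -0.403, -0.581, 0.583]
contact_force: [5.9, -1.4, 8.6]
gripper_width: 0.111
t 5.7 q [-0.1   0.81 -0.56  1.36  0.2   1.38 -0.65] p [0.6124 0.2653 0.1446] jaw -0.2 x [-0.354  0.002 -0.935] F [ 5.85 -1.39  8.62] T [-0.347 -0.765  0.056] w 0.111
scene 986 swivel -0.011 lean 0.364
```

```bash
python3 -m jog '[{"gripper":0.6,"dx":0,"dy":0,"dz":0,"rx":0,"ry":0,"rz":0},{"gripper":0.6,"dx":0,"dy":0,"dz":0,"rx":0,"ry":0,"rz":0},{"gripper":0.6,"dx":0,"dy":0,"dz":0,"rx":0,"ry":0,"rz":0},{"gripper":0.6,"dx":0.009,"dy":0,"dz":0.025,"rx":0,"ry":0,"rz":0},{"gripper":0.6,"dx":0.024,"dy":0,"dz":0.065,"rx":0,"ry":0,"rz":0},{"gripper":0.3,"dx":0.039,"dy":0,"dz":0.11,"rx":0,"ry":0,"rz":0},{"gripper":0,"dx":0,"dy":0,"dz":0.15,"rx":0,"ry":-8,"rz":0},{"gripper":0,"dx":-0.03,"dy":-0.04,"dz":0.16,"rx":0,"ry":-16,"rz":0},{"gripper":0,"dx":-0.06,"dy":-0.08,"dz":0.16,"rx":0,"ry":-21,"rz":0}]' 50
python3 -c "from h import *;st();plate('scene');plate('top')"
```

```text
t: 6.65
eef_pos: [0.5507, 0.1919, 0.3046]
tool_rot: [0.502, 0.502, 0.5, -0.496]
contact_force: [0.3, -1.0, 1.2]
gripper_width: 1.002
t 6.65 q [ 0.04  0.34 -0.62  1.69  0.21  1.17 -0.62] p [0.5507 0.1919 0.3046] jaw 0.2 x [ 0.007  0.003 -1.   ] F [ 0.31 -1.    1.19] T [-0.043 -0.079 -0.006] w 1.002
scene 985 swivel -0.013 lean 0.362
top 549 swivel 0.01 lean 0.374
```

```bash
python3 -m jog '[{"gripper":0,"dx":-0.093,"dy":-0.175,"dz":-0.1,"rx":0,"ry":0,"rz":79},{"gripper":0,"dx":-0.093,"dy":-0.175,"dz":-0.1,"rx":0,"ry":0,"rz":79},{"gripper":0,"dx":-0.093,"dy":-0.175,"dz":-0.1,"rx":0,"ry":0,"rz":79},{"gripper":0,"dx":-0.093,"dy":-0.175,"dz":-0.1,"rx":0,"ry":0,"rz":79},{"gripper":0,"dx":-0.093,"dy":-0.175,"dz":-0.1,"rx":0,"ry":0,"rz":79},{"gripper":0,"dx":-0.093,"dy":-0.175,"dz":-0.1,"rx":0,"ry":0,"rz":79},{"gripper":0,"dx":-0.093,"dy":-0.175,"dz":-0.1,"rx":0,"ry":0,"rz":79},{"gripper":0,"dx":-0.093,"dy":-0.175,"dz":-0.1,"rx":0,"ry":0,"rz":79},{"gripper":0,"dx":-0.093,"dy":-0.175,"dz":-0.1,"rx":0,"ry":0,"rz":79},{"gripper":0,"dx":-0.093,"dy":-0.175,"dz":-0.1,"rx":0,"ry":0,"rz":79}]'
python3 -c "
from h import *;st()
c=read_camera('wrist');P=pts(c)
for d in cut_out('wrist','tin_1')[:3]: print(d['conf'],rect(P,d['mask']))"
```

```text
t: 7.75
eef_pos: [0.4586, 0.0141, 0.2023]
tool_rot: [0.703, 0.067, 0.704, -0.067]
contact_force: [0.0, -0.3, 0.3]
gripper_width: 1.001
t 7.75 q [ 0.55  0.28 -0.81  2.06  0.25  0.91  0.97] p [0.4586 0.0141 0.2023] jaw 79.1 x [-0.001  0.    -1.   ] F [ 0.02 -0.26  0.3 ] T [-0.016  0.024  0.004] w 1.001
0.92 (np.float64(0.02510441302103352), ((501.1393127441406, -315.1841125488281), (15.530116081237793, 41.7079963684082), 62.7502326965332), array([ 0.49193519, -0.30762831,  0.01894289]))
0.69 (np.float64(0.049985542258645106), ((457.5221252441406, 9.056724548339844), (57.69453811645508, 97.71593475341797), 79.22180938720703), array([0.45262004, 0.00985765, 0.04875549]))
0.63 (np.float64(0.0497492235708423), ((549.736572265625, -73.0018539428711), (46.88810348510742, 261.9146423339844), 60.183570861816406), array([ 0.61487038, -0.11041372,  0.04868482]))
```

```bash
python3 -m jog '[{"gripper":0,"dx":-0.001,"dy":-0.004,"dz":-0.045,"rx":0,"ry":0,"rz":0},{"gripper":0,"dx":-0.001,"dy":-0.004,"dz":-0.09,"rx":0,"ry":0,"rz":0},{"gripper":0,"dx":-0.001,"dy":-0.004,"dz":-0.135,"rx":0,"ry":0,"rz":0},{"gripper":0,"dx":-0.001,"dy":-0.004,"dz":-0.16,"rx":0,"ry":0,"rz":0},{"gripper":0,"dx":-0.001,"dy":-0.004,"dz":-0.172,"rx":0,"ry":0,"rz":0},{"gripper":0,"dx":-0.001,"dy":-0.004,"dz":-0.172,"rx":0,"ry":0,"rz":0},{"gripper":1,"dx":-0.001,"dy":-0.004,"dz":-0.172,"rx":0,"ry":0,"rz":0},{"gripper":1,"dx":-0.001,"dy":-0.004,"dz":-0.172,"rx":0,"ry":0,"rz":0},{"gripper":1,"dx":-0.001,"dy":-0.004,"dz":-0.172,"rx":0,"ry":0,"rz":0},{"gripper":1,"dx":-0.001,"dy":-0.004,"dz":-0.172,"rx":0,"ry":0,"rz":0}]' 50
python3 -m jog '[{"gripper":1,"dx":0,"dy":0,"dz":0.005,"rx":0,"ry":0,"rz":0},{"gripper":1,"dx":0,"dy":0,"dz":0.04,"rx":0,"ry":0,"rz":0},{"gripper":1,"dx":0,"dy":0,"dz":0.08,"rx":0,"ry":0,"rz":0},{"gripper":1,"dx":0,"dy":0,"dz":0.12,"rx":0,"ry":0,"rz":0},{"gripper":1,"dx":0,"dy":0,"dz":0.12,"rx":0,"ry":0,"rz":0},{"gripper":1,"dx":0,"dy":0,"dz":0.12,"rx":0,"ry":0,"rz":0},{"gripper":1,"dx":0,"dy":0,"dz":0.12,"rx":0,"ry":0,"rz":0}]'
python3 -c "from h import *;st()"
```

```text
t: 8.85
eef_pos: [0.4591, 0.0099, 0.0322]
tool_rot: [0.705, 0.069, 0.703, -0.069]
contact_force: [-0.4, -0.4, 6.9]
gripper_width: 0.647
t: 9.55
eef_pos: [0.4569, 0.0096, 0.1497]
tool_rot: [0.703, 0.068, 0.704, -0.069]
contact_force: [0.1, 0.5, -2.5]
gripper_width: 0.653
t 9.55 q [ 0.51  0.36 -0.78  2.11  0.35  0.8   0.89] p [0.4569 0.0096 0.1497] jaw 78.9 x [-0.002 -0.    -1.   ] F [ 0.06  0.49 -2.51] T [0.039 0.011 0.028] w 0.653
```

```bash
cat >> h.py <<'E'
def tq(n=8):
    A=[]
    for i in range(n): read_camera("wrist");o=get_obs();A.append(np.r_[o["contact_force"],o["torque"]])
    A=np.array(A);o,M=st();j=M[:,1]
    print("mean",A.mean(0).round(3),"sd",A.std(0).round(3),"T about jaw",round(float(A.mean(0)[3:]@j),4),"p",o["eef_pos"].round(3))
E
python3 -m jog '[{"gripper":1,"dx":0,"dy":0,"dz":0,"rx":1.4,"ry":7.3,"rz":0},{"gripper":1,"dx":0,"dy":0,"dz":0,"rx":2.9,"ry":14.7,"rz":0},{"gripper":1,"dx":0,"dy":0,"dz":0,"rx":2.9,"ry":14.7,"rz":0},{"gripper":1,"dx":0,"dy":0,"dz":0,"rx":2.9,"ry":14.7,"rz":0},{"gripper":1,"dx":0,"dy":0,"dz":0,"rx":2.9,"ry":14.7,"rz":0},{"gripper":1,"dx":0,"dy":0,"dz":0,"rx":2.9,"ry":14.7,"rz":0},{"gripper":1,"dx":0,"dy":0,"dz":0,"rx":1,"ry":4.9,"rz":0},{"gripper":1,"dx":0,"dy":0,"dz":0,"rx":1,"ry":4.9,"rz":0},{"gripper":1,"dx":0,"dy":0,"dz":0,"rx":1,"ry":4.9,"rz":0},{"gripper":1,"dx":0,"dy":0,"dz":0,"rx":1,"ry":4.9,"rz":0}]'
python3 -c "from h import *;tq()"
python3 -m jog '[{"gripper":1,"dx":0,"dy":0,"dz":0,"rx":-1.4,"ry":-7.3,"rz":0},{"gripper":1,"dx":0,"dy":0,"dz":0,"rx":-2.9,"ry":-14.7,"rz":0},{"gripper":1,"dx":0,"dy":0,"dz":0,"rx":-3.9,"ry":-19.6,"rz":0},{"gripper":1,"dx":0,"dy":0,"dz":0,"rx":-3.9,"ry":-19.6,"rz":0},{"gripper":1,"dx":0,"dy":0,"dz":0,"rx":-3.9,"ry":-19.6,"rz":0},{"gripper":1,"dx":0,"dy":0,"dz":0,"rx":-3.9,"ry":-19.6,"rz":0},{"gripper":1,"dx":0,"dy":0,"dz":0,"rx":-2,"ry":-9.8,"rz":0},{"gripper":1,"dx":0,"dy":0,"dz":0,"rx":-2,"ry":-9.8,"rz":0},{"gripper":1,"dx":0,"dy":0,"dz":0,"rx":-2,"ry":-9.8,"rz":0},{"gripper":1,"dx":0,"dy":0,"dz":0,"rx":-2,"ry":-9.8,"rz":0}]'
python3 -c "from h import *;tq()"
```

```text
t: 10.55
eef_pos: [0.4583, 0.0098, 0.1511]
tool_rot: [0.672, 0.071, 0.734, -0.065]
contact_force: [-0.1, 0.3, -2.5]
gripper_width: 0.651
t 10.95 q [ 0.52  0.41 -0.79  2.06  0.32  0.9   0.93] p [0.4581 0.0101 0.1504] jaw 78.9 x [-0.086  0.018 -0.996] F [-0.27  0.06 -2.73] T [-0.026 -0.113 -0.042] w 0.649
mean [-0.538  0.201 -2.558 -0.028 -0.153 -0.025] sd [0.43  0.683 0.441 0.024 0.033 0.022] T about jaw -0.1559 p [0.458 0.01  0.15 ]
t: 11.95
eef_pos: [0.4579, 0.0099, 0.1501]
tool_rot: [0.734, 0.065, 0.672, -0.072]
contact_force: [0.3, -0.8, -2.6]
gripper_width: 0.65
t 12.35 q [ 0.49  0.31 -0.76  2.17  0.39  0.7   0.84] p [0.4578 0.0101 0.1507] jaw 78.9 x [ 0.086 -0.018 -0.996] F [-0.39  0.96 -2.68] T [-0.012  0.106  0.005] w 0.647
mean [-0.182  0.378 -2.595  0.009  0.131 -0.004] sd [0.356 0.249 0.503 0.043 0.017 0.031] T about jaw 0.13 p [0.458 0.01  0.151]
```

```bash
python3 -m jog '[{"gripper":1,"dx":0,"dy":0,"dz":0,"rx":1,"ry":4.9,"rz":0},{"gripper":1,"dx":0,"dy":0,"dz":0,"rx":1,"ry":4.9,"rz":0},{"gripper":1,"dx":0,"dy":0,"dz":0,"rx":1,"ry":4.9,"rz":0},{"gripper":1,"dx":0,"dy":0,"dz":0,"rx":1,"ry":4.9,"rz":0}]'
python3 -c "from h import *;tq(6)"
python3 -m jog '[{"gripper":1,"dx":0,"dy":0,"dz":0,"rx":1.4,"ry":7.3,"rz":0},{"gripper":1,"dx":0,"dy":0,"dz":0,"rx":2.9,"ry":14.7,"rz":0},{"gripper":1,"dx":0,"dy":0,"dz":0,"rx":2.9,"ry":14.7,"rz":0},{"gripper":1,"dx":0,"dy":0,"dz":0,"rx":2.9,"ry":14.7,"rz":0},{"gripper":1,"dx":0,"dy":0,"dz":0,"rx":2.9,"ry":14.7,"rz":0},{"gripper":1,"dx":0,"dy":0,"dz":0,"rx":0,"ry":0,"rz":0},{"gripper":1,"dx":0,"dy":0,"dz":0,"rx":0,"ry":0,"rz":0},{"gripper":1,"dx":0,"dy":0,"dz":0,"rx":0,"ry":0,"rz":0},{"gripper":1,"dx":0,"dy":0,"dz":0,"rx":0,"ry":0,"rz":0},{"gripper":1,"dx":0,"dy":0,"dz":0,"rx":0,"ry":0,"rz":0}]'
python3 -c "from h import *;tq(6)"
```

```text
t: 12.75
eef_pos: [0.4575, 0.0101, 0.1504]
tool_rot: [0.704, 0.068, 0.703, -0.068]
contact_force: [0.5, 0.3, -2.3]
gripper_width: 0.651
t 13.05 q [ 0.5   0.35 -0.77  2.11  0.35  0.8   0.89] p [0.4578 0.0101 0.1507] jaw 78.9 x [ 0. -0. -1.] F [-0.76 -0.28 -3.38] T [ 0.02  -0.042  0.055] w 0.646
mean [-0.116  0.089 -2.447  0.013  0.003  0.018] sd [0.515 0.46  0.545 0.018 0.032 0.042] T about jaw 0.0052 p [0.458 0.01  0.151]
t: 14.05
eef_pos: [0.4587, 0.0099, 0.1511]
tool_rot: [0.704, 0.069, 0.704, -0.068]
contact_force: [0.2, -0.2, -2.0]
gripper_width: 0.65
t 14.35 q [ 0.5   0.36 -0.77  2.11  0.35  0.8   0.89] p [0.4582 0.0101 0.1504] jaw 78.9 x [-0.001  0.001 -1.   ] F [ 0.45 -0.53 -2.24] T [-0.027 -0.04   0.037] w 0.65
mean [ 0.164  0.167 -2.304 -0.023 -0.009  0.005] sd [0.282 0.496 0.401 0.019 0.024 0.03 ] T about jaw -0.0132 p [0.458 0.01  0.15 ]
```

```bash
python3 -m jog '[{"gripper":1,"dx":0,"dy":0,"dz":-0.04,"rx":0,"ry":0,"rz":0},{"gripper":1,"dx":0,"dy":0,"dz":-0.08,"rx":0,"ry":0,"rz":0},{"gripper":1,"dx":0,"dy":0,"dz":-0.11,"rx":0,"ry":0,"rz":0},{"gripper":1,"dx":0,"dy":0,"dz":-0.117,"rx":0,"ry":0,"rz":0},{"gripper":1,"dx":0,"dy":0,"dz":-0.12,"rx":0,"ry":0,"rz":0},{"gripper":1,"dx":0,"dy":0,"dz":-0.12,"rx":0,"ry":0,"rz":0},{"gripper":0.3,"dx":0,"dy":0,"dz":-0.12,"rx":0,"ry":0,"rz":0},{"gripper":0,"dx":0,"dy":0,"dz":-0.12,"rx":0,"ry":0,"rz":0},{"gripper":0,"dx":0,"dy":0,"dz":-0.12,"rx":0,"ry":0,"rz":0},{"gripper":0,"dx":0,"dy":0,"dz":-0.12,"rx":0,"ry":0,"rz":0}]'
python3 -m jog '[{"gripper":0,"dx":0,"dy":0,"dz":0.04,"rx":0,"ry":0,"rz":0},{"gripper":0,"dx":0,"dy":0,"dz":0.09,"rx":0,"ry":0,"rz":0},{"gripper":0,"dx":0.04,"dy":-0.03,"dz":0.12,"rx":0,"ry":0,"rz":-7},{"gripper":0,"dx":0.08,"dy":-0.06,"dz":0.13,"rx":0,"ry":0,"rz":-14},{"gripper":0,"dx":0.12,"dy":-0.09,"dz":0.14,"rx":0,"ry":0,"rz":-19},{"gripper":0,"dx":0.15,"dy":-0.12,"dz":0.15,"rx":0,"ry":0,"rz":-19},{"gripper":0,"dx":0.176,"dy":-0.135,"dz":0.15,"rx":0,"ry":0,"rz":-19},{"gripper":0,"dx":0.176,"dy":-0.135,"dz":0.15,"rx":0,"ry":0,"rz":-19},{"gripper":0,"dx":0.176,"dy":-0.135,"dz":0.15,"rx":0,"ry":0,"rz":-19}]'
python3 -c "
from h import *;st()
c=read_camera('wrist');P=pts(c);cv2.imwrite('pics/w2.png',c['pixels'])
for d in cut_out('wrist','tin_1')[:3]: print(d['conf'],d['box'],rect(P,d['mask']))
plate('scene')"
```

```text
t: 15.35
eef_pos: [0.4585, 0.0101, 0.0308]
tool_rot: [0.704, 0.069, 0.704, -0.068]
contact_force: [0.4, -0.2, -0.7]
gripper_width: 1.002
t: 16.25
eef_pos: [0.6338, -0.1249, 0.1799]
tool_rot: [0.682, 0.184, 0.683, -0.184]
contact_force: [0.0, 0.0, -1.0]
gripper_width: 1.001
t 16.25 q [ 0.53  0.57 -0.61  1.66  0.37  1.03  0.85] p [ 0.6338 -0.1249  0.1799] jaw 59.9 x [-0.001  0.001 -1.   ] F [ 0.01  0.05 -0.96] T [0.069 0.051 0.009] w 1.001
0.87 [319.1, 231.1, 79.1, 131.4] (np.float64(0.049925004652219176), ((633.7218017578125, -126.8656234741211), (57.61518859863281, 97.32614135742188), 60.072509765625), array([ 0.62949903, -0.12493473,  0.04873883]))
0.59 [31.9, 215.3, 60.7, 103.7] (np.float64(0.04843237989541251), ((507.4804992675781, -324.24798583984375), (18.683252334594727, 59.2220573425293), 52.208003997802734), array([ 0.50532195, -0.32072761,  0.04658558]))
scene 989 swivel -0.012 lean 0.365
```

View pics/w2.png

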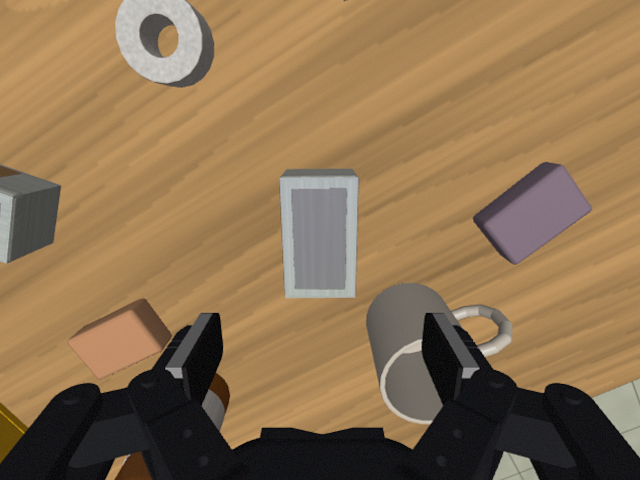

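```bash
python3 -m jog '[{"gripper":0,"dx":0,"dy":-0.002,"dz":-0.045,"rx":0,"ry":0,"rz":0},{"gripper":0,"dx":0,"dy":-0.002,"dz":-0.09,"rx":0,"ry":0,"rz":0},{"gripper":0,"dx":0,"dy":-0.002,"dz":-0.13,"rx":0,"ry":0,"rz":0},{"gripper":0,"dx":0,"dy":-0.002,"dz":-0.15,"rx":0,"ry":0,"rz":0},{"gripper":0,"dx":0,"dy":-0.002,"dz":-0.15,"rx":0,"ry":0,"rz":0},{"gripper":1,"dx":0,"dy":-0.002,"dz":-0.15,"rx":0,"ry":0,"rz":0},{"gripper":1,"dx":0,"dy":-0.002,"dz":-0.15,"rx":0,"ry":0,"rz":0},{"gripper":1,"dx":0,"dy":-0.002,"dz":-0.15,"rx":0,"ry":0,"rz":0},{"gripper":1,"dx":0,"dy":-0.002,"dz":-0.15,"rx":0,"ry":0,"rz":0}]' 50
python3 -m jog '[{"gripper":1,"dx":0,"dy":0,"dz":0.005,"rx":0,"ry":0,"rz":0},{"gripper":1,"dx":0,"dy":0,"dz":0.04,"rx":0,"ry":0,"rz":0},{"gripper":1,"dx":0,"dy":0,"dz":0.08,"rx":0,"ry":0,"rz":0},{"gripper":1,"dx":0,"dy":0,"dz":0.14,"rx":3.7,"ry":6.5,"rz":0},{"gripper":1,"dx":0,"dy":0,"dz":0.14,"rx":7.5,"ry":13,"rz":0},{"gripper":1,"dx":0,"dy":0,"dz":0.14,"rx":7.5,"ry":13,"rz":0},{"gripper":1,"dx":0,"dy":0,"dz":0.14,"rx":7.5,"ry":13,"rz":0},{"gripper":1,"dx":0,"dy":0,"dz":0.14,"rx":7.5,"ry":13,"rz":0},{"gripper":1,"dx":0,"dy":0,"dz":0.14,"rx":7.5,"ry":13,"rz":0}]'
python3 -m jog '[{"gripper":1,"dx":0,"dy":0,"dz":0,"rx":-5,"ry":-8.7,"rz":0},{"gripper":1,"dx":0,"dy":0,"dz":0,"rx":-5,"ry":-8.7,"rz":0},{"gripper":1,"dx":0,"dy":0,"dz":0,"rx":-5,"ry":-8.7,"rz":0},{"gripper":1,"dx":0,"dy":0,"dz":0,"rx":-5,"ry":-8.7,"rz":0}]'
python3 -c "from h import *;tq(8)"
python3 -m jog '[{"gripper":1,"dx":0,"dy":0,"dz":0,"rx":-5,"ry":-8.7,"rz":0},{"gripper":1,"dx":0,"dy":0,"dz":0,"rx":-10,"ry":-17.3,"rz":0},{"gripper":1,"dx":0,"dy":0,"dz":0,"rx":-10,"ry":-17.3,"rz":0},{"gripper":1,"dx":0,"dy":0,"dz":0,"rx":-10,"ry":-17.3,"rz":0},{"gripper":1,"dx":0,"dy":0,"dz":0,"rx":-10,"ry":-17.3,"rz":0},{"gripper":1,"dx":0,"dy":0,"dz":0,"rx":-10,"ry":-17.3,"rz":0},{"gripper":1,"dx":0,"dy":0,"dz":0,"rx":-5,"ry":-8.7,"rz":0},{"gripper":1,"dx":0,"dy":0,"dz":0,"rx":-5,"ry":-8.7,"rz":0},{"gripper":1,"dx":0,"dy":0,"dz":0,"rx":-5,"ry":-8.7,"rz":0},{"gripper":1,"dx":0,"dy":0,"dz":0,"rx":-5,"ry":-8.7,"rz":0}]'
python3 -c "from h import *;tq(8)"
```

```text
t: 17.3
eef_pos: [0.6352, -0.1269, 0.0329]
tool_rot: [0.684, 0.184, 0.682, -0.183]
contact_force: [-0.9, 1.0, 6.3]
gripper_width: 0.645
t: 18.2
eef_pos: [0.6326, -0.126, 0.1695]
tool_rot: [0.587, 0.205, 0.767, -0.158]
contact_force: [0.2, 0.5, -4.9]
gripper_width: 0.651
t: 18.6
eef_pos: [0.6342, -0.1272, 0.1711]
tool_rot: [0.652, 0.191, 0.712, -0.175]
contact_force: [0.7, 0.4, -5.0]
gripper_width: 0.65
t 19.0 q [ 0.54  0.63 -0.62  1.6   0.34  1.11  0.88] p [ 0.6341 -0.127   0.1704] jaw 59.9 x [-0.075  0.044 -0.996] F [ 0.82  0.08 -4.72] T [-0.038 -0.158 -0.034] w 0.648
mean [ 0.191 -0.042 -4.753 -0.084 -0.138  0.005] sd [0.418 0.209 0.503 0.021 0.04  0.021] T about jaw -0.1612 p [ 0.634 -0.127  0.17 ]
t: 20.0
eef_pos: [0.6341, -0.1271, 0.1702]
tool_rot: [0.713, 0.176, 0.651, -0.192]
contact_force: [-1.1, 0.1, -4.2]
gripper_width: 0.648
t 20.4 q [ 0.52  0.54 -0.59  1.73  0.43  0.91  0.79] p [ 0.6339 -0.1267  0.1708] jaw 59.9 x [ 0.077 -0.044 -0.996] F [-0.92 -0.28 -4.67] T [0.025 0.128 0.006] w 0.648
mean [-0.17  -0.043 -4.499  0.077  0.127 -0.   ] sd [0.533 0.382 0.496 0.041 0.024 0.023] T about jaw 0.1483 p [ 0.634 -0.127  0.171]
```

```bash
python3 -m jog '[{"gripper":1,"dx":0,"dy":0,"dz":0,"rx":2.5,"ry":4.3,"rz":0},{"gripper":1,"dx":0,"dy":0,"dz":0,"rx":2.5,"ry":4.3,"rz":0},{"gripper":1,"dx":0,"dy":0,"dz":0,"rx":2.5,"ry":4.3,"rz":0}]'
python3 -c "from h import *;tq(9)"
python3 -m jog '[{"gripper":1,"dx":0,"dy":0,"dz":0,"rx":3.7,"ry":6.5,"rz":0},{"gripper":1,"dx":0,"dy":0,"dz":0,"rx":7.5,"ry":13,"rz":0},{"gripper":1,"dx":0,"dy":0,"dz":0,"rx":7.5,"ry":13,"rz":0},{"gripper":1,"dx":0,"dy":0,"dz":0,"rx":7.5,"ry":13,"rz":0},{"gripper":1,"dx":0,"dy":0,"dz":0,"rx":7.5,"ry":13,"rz":0},{"gripper":1,"dx":0,"dy":0,"dz":0,"rx":7.5,"ry":13,"rz":0},{"gripper":1,"dx":0,"dy":0,"dz":0,"rx":2.5,"ry":4.3,"rz":0},{"gripper":1,"dx":0,"dy":0,"dz":0,"rx":0,"ry":0,"rz":0},{"gripper":1,"dx":0,"dy":0,"dz":0,"rx":0,"ry":0,"rz":0},{"gripper":1,"dx":0,"dy":0,"dz":0,"rx":0,"ry":0,"rz":0}]'
python3 -c "from h import *;tq(9)"
```

```text
t: 20.7
eef_pos: [0.6343, -0.1273, 0.1703]
tool_rot: [0.684, 0.184, 0.682, -0.184]
contact_force: [0.4, -0.2, -4.5]
gripper_width: 0.646
t 21.15 q [ 0.53  0.58 -0.61  1.67  0.38  1.01  0.84] p [ 0.6339 -0.1268  0.1707] jaw 59.9 x [ 0.002 -0.    -1.   ] F [ 0.15 -0.46 -4.26] T [ 0.014 -0.025  0.118] w 0.649
mean [-0.16  -0.017 -4.619 -0.018 -0.019  0.006] sd [0.329 0.531 0.365 0.026 0.029 0.044] T about jaw -0.0254 p [ 0.634 -0.127  0.171]
t: 22.15
eef_pos: [0.6335, -0.1265, 0.1717]
tool_rot: [0.683, 0.183, 0.683, -0.183]
contact_force: [0.3, -1.0, -3.9]
gripper_width: 0.651
t 22.6 q [ 0.53  0.58 -0.6   1.67  0.38  1.01  0.84] p [ 0.6341 -0.1271  0.1703] jaw 59.9 x [ 0.001  0.    -1.   ] F [-0.4  -0.06 -4.56] T [ 0.031  0.077 -0.006] w 0.651
mean [ 0.08  -0.115 -4.374 -0.005  0.016  0.006] sd [0.374 0.454 0.367 0.023 0.026 0.026] T about jaw 0.0109 p [ 0.634 -0.127  0.17 ]
```

```bash
cat >> h.py <<'E'
def jt(n=6):
    A=[];B=[]
    for i in range(n): read_camera("wrist");o=get_obs();A.append(o["joint_torque"]);B.append(o["torque"])
    A=np.array(A);o,M=st();print("jt",A.mean(0).round(4),"sd",A.std(0).round(4),"Tjaw",round(float(np.mean(B,0)@M[:,1]),4)); print(A[:,5].round(4))
E
python3 -c "from h import *;jt(6)"
python3 -m jog '[{"gripper":1,"dx":0,"dy":0,"dz":0,"rx":-4,"ry":-7,"rz":0},{"gripper":1,"dx":0,"dy":0,"dz":0,"rx":-7.5,"ry":-13,"rz":0},{"gripper":1,"dx":0,"dy":0,"dz":0,"rx":-7.5,"ry":-13,"rz":0},{"gripper":1,"dx":0,"dy":0,"dz":0,"rx":-7.5,"ry":-13,"rz":0},{"gripper":1,"dx":0,"dy":0,"dz":0,"rx":-7.5,"ry":-13,"rz":0},{"gripper":1,"dx":0,"dy":0,"dz":0,"rx":-7.5,"ry":-13,"rz":0},{"gripper":1,"dx":0,"dy":0,"dz":0,"rx":-2.5,"ry":-4.3,"rz":0},{"gripper":1,"dx":0,"dy":0,"dz":0,"rx":0,"ry":0,"rz":0},{"gripper":1,"dx":0,"dy":0,"dz":0,"rx":0,"ry":0,"rz":0},{"gripper":1,"dx":0,"dy":0,"dz":0,"rx":0,"ry":0,"rz":0}]'
python3 -c "from h import *;jt(8)"
```

```text
t 22.9 q [ 0.53  0.58 -0.6   1.67  0.38  1.01  0.84] p [ 0.634  -0.1269  0.1706] jaw 59.9 x [ 0.002  0.    -1.   ] F [-0.43  0.01 -4.4 ] T [ 0.05  -0.015 -0.026] w 0.646
jt [ 2.93000e-02 -6.15977e+01 -9.09760e+00 -2.64587e+01  1.20000e-02
 -1.44000e-02  8.00000e-04] sd [0.0117 0.0185 0.005  0.0137 0.0003 0.001  0.0004] Tjaw 0.0166
[-0.0127 -0.0137 -0.0142 -0.0148 -0.0153 -0.0156]
t: 23.9
eef_pos: [0.6346, -0.1277, 0.1699]
tool_rot: [0.684, 0.184, 0.682, -0.184]
contact_force: [0.6, -0.6, -5.4]
gripper_width: 0.646
t 24.3 q [ 0.53  0.58 -0.6   1.67  0.38  1.01  0.85] p [ 0.6337 -0.1266  0.1708] jaw 60.0 x [ 0.002 -0.001 -1.   ] F [ 0.18 -0.49 -4.12] T [-0.052 -0.02   0.021] w 0.646
jt [ 3.29100e-01 -6.11820e+01 -8.83130e+00 -2.66059e+01  2.67000e-02
 -9.30000e-03 -2.90000e-03] sd [0.3197 0.2405 0.1789 0.2967 0.0255 0.0113 0.0087] Tjaw -0.0017
[-0.0036 -0.0255 -0.0265 -0.0163 -0.0075 -0.0015  0.0021  0.0044]
```

```bash
python3 -c "from h import *;jt(6)"
```

```text
t 24.6 q [ 0.53  0.58 -0.6   1.67  0.38  1.01  0.85] p [ 0.634  -0.1269  0.1706] jaw 59.9 x [ 0.002 -0.    -1.   ] F [-1.3  -0.29 -4.49] T [ 0.005 -0.006 -0.062] w 0.65
jt [-4.93000e-02 -6.16710e+01 -9.05590e+00 -2.63949e+01 -6.40000e-03
  7.50000e-03 -1.50000e-03] sd [0.0071 0.0317 0.0029 0.0161 0.0005 0.001  0.0007] Tjaw -0.0214
[0.0057 0.0067 0.0074 0.008  0.0084 0.0088]
```

```bash
python3 -m jog '[{"gripper":1,"dx":0,"dy":0,"dz":0,"rx":4,"ry":7,"rz":0},{"gripper":1,"dx":0,"dy":0,"dz":0,"rx":7.5,"ry":13,"rz":0},{"gripper":1,"dx":0,"dy":0,"dz":0,"rx":7.5,"ry":13,"rz":0},{"gripper":1,"dx":0,"dy":0,"dz":0,"rx":7.5,"ry":13,"rz":0},{"gripper":1,"dx":0,"dy":0,"dz":0,"rx":7.5,"ry":13,"rz":0},{"gripper":1,"dx":0,"dy":0,"dz":0,"rx":7.5,"ry":13,"rz":0},{"gripper":1,"dx":0,"dy":0,"dz":0,"rx":7.5,"ry":13,"rz":0},{"gripper":1,"dx":0,"dy":0,"dz":0,"rx":7.5,"ry":13,"rz":0},{"gripper":1,"dx":0,"dy":0,"dz":0,"rx":7.5,"ry":13,"rz":0},{"gripper":1,"dx":0,"dy":0,"dz":0,"rx":7.5,"ry":13,"rz":0}]'
python3 -m jog '[{"gripper":1,"dx":0,"dy":0,"dz":0,"rx":-1.5,"ry":-2.6,"rz":0},{"gripper":1,"dx":0,"dy":0,"dz":0,"rx":-3,"ry":-5.2,"rz":0},{"gripper":1,"dx":0,"dy":0,"dz":0,"rx":-4.5,"ry":-7.8,"rz":0},{"gripper":1,"dx":0,"dy":0,"dz":0,"rx":-6,"ry":-10.4,"rz":0},{"gripper":1,"dx":0,"dy":0,"dz":0,"rx":-7,"ry":-12.1,"rz":0},{"gripper":1,"dx":0,"dy":0,"dz":0,"rx":-7.5,"ry":-13,"rz":0},{"gripper":1,"dx":0,"dy":0,"dz":0,"rx":-7.5,"ry":-13,"rz":0},{"gripper":1,"dx":0,"dy":0,"dz":0,"rx":-7.5,"ry":-13,"rz":0}]'
python3 -c "from h import *;jt(10)"
```

```text
t: 25.6
eef_pos: [0.6339, -0.1269, 0.1707]
tool_rot: [0.589, 0.206, 0.766, -0.158]
contact_force: [0.5, -0.6, -5.3]
gripper_width: 0.647
t: 26.4
eef_pos: [0.634, -0.1271, 0.1706]
tool_rot: [0.683, 0.184, 0.682, -0.183]
contact_force: [0.7, -0.7, -4.3]
gripper_width: 0.65
t 26.9 q [ 0.53  0.58 -0.6   1.67  0.37  1.01  0.85] p [ 0.634  -0.1269  0.1705] jaw 59.9 x [ 0.002  0.    -1.   ] F [-0.44  0.18 -4.34] T [0.021 0.035 0.004] w 0.646
jt [-2.73000e-02 -6.17980e+01 -9.04230e+00 -2.64635e+01  2.26000e-02
 -2.92000e-02  1.30000e-03] sd [0.0642 0.1284 0.051  0.0524 0.0076 0.005  0.0009] Tjaw 0.0387
[-0.0221 -0.021  -0.024  -0.0272 -0.0299 -0.0316 -0.0329 -0.0339 -0.0346
 -0.0349]
```

Tin B (the middle one) has a loose mass. At the same level pose, the moment about the jaw axis shifts with the right sign and far more than a 10 g pad could cause. Tin A showed no such shift. I'll carry B to the tablet.

```bash
python3 -m jog '[{"gripper":1,"dx":-0.015,"dy":0.03,"dz":0.02,"rx":0,"ry":0,"rz":0},{"gripper":1,"dx":-0.033,"dy":0.068,"dz":0.03,"rx":0,"ry":0,"rz":0},{"gripper":1,"dx":-0.052,"dy":0.107,"dz":0.03,"rx":0,"ry":0,"rz":0},{"gripper":1,"dx":-0.071,"dy":0.146,"dz":0.03,"rx":0,"ry":0,"rz":0},{"gripper":1,"dx":-0.09,"dy":0.185,"dz":0.03,"rx":0,"ry":0,"rz":0},{"gripper":1,"dx":-0.109,"dy":0.224,"dz":0.03,"rx":0,"ry":0,"rz":0},{"gripper":1,"dx":-0.128,"dy":0.263,"dz":0.03,"rx":0,"ry":0,"rz":0},{"gripper":1,"dx":-0.147,"dy":0.302,"dz":0.02,"rx":0,"ry":0,"rz":0},{"gripper":1,"dx":-0.166,"dy":0.341,"dz":0,"rx":0,"ry":0,"rz":0},{"gripper":1,"dx":-0.182,"dy":0.375,"dz":-0.02,"rx":0,"ry":0,"rz":0}]'
python3 -c "from h import *;st()"
```

```text
t: 27.9
eef_pos: [0.4512, 0.2504, 0.1509]
tool_rot: [0.684, 0.184, 0.682, -0.182]
contact_force: [0.5, 0.2, -4.7]
gripper_width: 0.646
t 27.9 q [-0.04  0.44 -0.73  1.99  0.39  0.85  0.07] p [0.4512 0.2504 0.1509] jaw 60.0 x [ 0.004  0.001 -1.   ] F [ 0.54  0.21 -4.65] T [ 0.045 -0.008 -0.003] w 0.646
```

```bash
python3 -m jog '[{"gripper":1,"dx":-0.008,"dy":0.018,"dz":-0.01,"rx":-4,"ry":-7,"rz":0},{"gripper":1,"dx":-0.008,"dy":0.018,"dz":-0.01,"rx":-7.5,"ry":-13,"rz":0},{"gripper":1,"dx":-0.008,"dy":0.018,"dz":-0.01,"rx":-7.5,"ry":-13,"rz":0},{"gripper":1,"dx":-0.008,"dy":0.018,"dz":-0.01,"rx":-7.5,"ry":-13,"rz":0},{"gripper":1,"dx":-0.008,"dy":0.018,"dz":-0.01,"rx":-7.5,"ry":-13,"rz":0},{"gripper":1,"dx":-0.008,"dy":0.018,"dz":-0.01,"rx":-7.5,"ry":-13,"rz":0},{"gripper":1,"dx":-0.008,"dy":0.018,"dz":-0.01,"rx":-7.5,"ry":-13,"rz":0},{"gripper":1,"dx":-0.008,"dy":0.018,"dz":-0.01,"rx":-7.5,"ry":-13,"rz":0},{"gripper":1,"dx":-0.008,"dy":0.018,"dz":-0.01,"rx":-7.5,"ry":-13,"rz":0},{"gripper":1,"dx":-0.008,"dy":0.018,"dz":-0.01,"rx":-7.5,"ry":-13,"rz":0}]'
python3 -m jog '[{"gripper":1,"dx":0,"dy":0,"dz":0,"rx":1.5,"ry":2.6,"rz":0},{"gripper":1,"dx":0,"dy":0,"dz":0,"rx":3,"ry":5.2,"rz":0},{"gripper":1,"dx":0,"dy":0,"dz":0,"rx":4.5,"ry":7.8,"rz":0},{"gripper":1,"dx":0,"dy":0,"dz":0,"rx":6,"ry":10.4,"rz":0},{"gripper":1,"dx":0,"dy":0,"dz":0,"rx":7,"ry":12.1,"rz":0},{"gripper":1,"dx":0,"dy":0,"dz":0,"rx":7.5,"ry":13,"rz":0},{"gripper":1,"dx":0,"dy":0,"dz":0,"rx":7.5,"ry":13,"rz":0},{"gripper":1,"dx":0,"dy":0,"dz":0,"rx":7.5,"ry":13,"rz":0}]'
python3 -c "from h import *;jt(14)"
python3 -m jog '[{"gripper":1,"dx":0,"dy":0,"dz":0,"rx":4,"ry":7,"rz":0},{"gripper":1,"dx":0,"dy":0,"dz":0,"rx":7.5,"ry":13,"rz":0},{"gripper":1,"dx":0,"dy":0,"dz":0,"rx":7.5,"ry":13,"rz":0},{"gripper":1,"dx":0,"dy":0,"dz":0,"rx":7.5,"ry":13,"rz":0},{"gripper":1,"dx":0,"dy":0,"dz":0,"rx":7.5,"ry":13,"rz":0},{"gripper":1,"dx":0,"dy":0,"dz":0,"rx":7.5,"ry":13,"rz":0},{"gripper":1,"dx":0,"dy":0,"dz":0,"rx":7.5,"ry":13,"rz":0},{"gripper":1,"dx":0,"dy":0,"dz":0,"rx":7.5,"ry":13,"rz":0},{"gripper":1,"dx":0,"dy":0,"dz":0,"rx":7.5,"ry":13,"rz":0},{"gripper":1,"dx":0,"dy":0,"dz":0,"rx":7.5,"ry":13,"rz":0}]'
python3 -m jog '[{"gripper":1,"dx":0,"dy":0,"dz":0,"rx":-1.5,"ry":-2.6,"rz":0},{"gripper":1,"dx":0,"dy":0,"dz":0,"rx":-3,"ry":-5.2,"rz":0},{"gripper":1,"dx":0,"dy":0,"dz":0,"rx":-4.5,"ry":-7.8,"rz":0},{"gripper":1,"dx":0,"dy":0,"dz":0,"rx":-6,"ry":-10.4,"rz":0},{"gripper":1,"dx":0,"dy":0,"dz":0,"rx":-7,"ry":-12.1,"rz":0},{"gripper":1,"dx":0,"dy":0,"dz":0,"rx":-7.5,"ry":-13,"rz":0},{"gripper":1,"dx":0,"dy":0,"dz":0,"rx":-7.5,"ry":-13,"rz":0},{"gripper":1,"dx":0,"dy":0,"dz":0,"rx":-7.5,"ry":-13,"rz":0}]'
python3 -c "from h import *;jt(14)"
```

```text
t: 28.9
eef_pos: [0.4441, 0.2659, 0.1406]
tool_rot: [0.767, 0.158, 0.587, -0.206]
contact_force: [0.3, 0.8, -5.2]
gripper_width: 0.649
t: 29.7
eef_pos: [0.4437, 0.2662, 0.1405]
tool_rot: [0.684, 0.183, 0.682, -0.183]
contact_force: [0.3, 0.1, -4.9]
gripper_width: 0.648
t 30.4 q [-0.09  0.45 -0.71  1.99  0.39  0.83  0.03] p [0.444  0.2661 0.1406] jaw 59.9 x [ 0.002 -0.    -1.   ] F [-0.67  0.   -4.87] T [-0.068 -0.028  0.044] w 0.65
jt [ 4.83000e-02 -4.76360e+01 -7.69080e+00 -2.30041e+01 -6.30000e-03
 -1.08000e-02 -2.60000e-03] sd [0.1461 0.0695 0.0674 0.0255 0.0092 0.0026 0.0023] Tjaw -0.0512
[-0.0037 -0.0069 -0.0086 -0.0101 -0.0107 -0.0116 -0.012  -0.0123 -0.0127
 -0.0125 -0.0127 -0.0124 -0.0123 -0.0122]
t: 31.4
eef_pos: [0.4439, 0.2662, 0.1406]
tool_rot: [0.589, 0.206, 0.766, -0.158]
contact_force: [0.3, 0.3, -5.5]
gripper_width: 0.65
t: 32.2
eef_pos: [0.4441, 0.266, 0.1405]
tool_rot: [0.683, 0.184, 0.682, -0.183]
contact_force: [-0.6, -0.7, -4.5]
gripper_width: 0.646
t 32.9 q [-0.1   0.45 -0.7   1.99  0.39  0.83  0.03] p [0.444  0.2661 0.1406] jaw 59.9 x [ 0.002  0.    -1.   ] F [ 0.27  0.03 -4.07] T [ 0.     0.03  -0.025] w 0.647
jt [-4.64000e-02 -4.78059e+01 -7.58260e+00 -2.30194e+01  3.52000e-02
 -7.00000e-03  2.20000e-03] sd [0.1368 0.0887 0.0674 0.0255 0.0088 0.0012 0.0021] Tjaw 0.0476
[-0.0107 -0.0081 -0.007  -0.0065 -0.0062 -0.0062 -0.0061 -0.0063 -0.0064
 -0.0065 -0.0066 -0.0068 -0.0069 -0.0072]
```

Decisive: the moment shift is about 0.10 ± 0.01 N m, against 0.074 expected for the ball and 0.006 at most for the pad. One last look before handing in.

Run:
```python
from h import *
st()
for n in("scene","top"):
    c=plate(n);P=pts(c);cv2.imwrite(f"pics/{n}9.png",c["pixels"])
    for d in cut_out(n,"tin_1")[:4]:
        t,r,m=rect(P,d["mask"]);print(n,round(d["conf"],2),round(float(t),3),np.round(r[0]),np.round(r[1]),round(r[2]))
    for l in("soap_a","label_roll","oil_bottle","mug","brush"):
        for d in cut_out(n,l):
            if d["conf"]>.5: t,r,m=rect(P,d["mask"]);print(n,l,np.round(r[0]))
a=cv2.imread("pics/scene9.png");cv2.imwrite("pics/v9.png",a[120:420])
```

```text
t 32.9 q [-0.1   0.45 -0.7   1.99  0.39  0.83  0.03] p [0.444  0.2661 0.1406] jaw 59.9 x [ 0.002  0.    -1.   ] F [ 0.27  0.03 -4.07] T [ 0.     0.03  -0.025] w 0.647
scene 989 swivel -0.012 lean 0.365
scene 0.93 0.052 [ 474. -355.] [101.  59.] 39
scene 0.67 0.053 [454.  10.] [ 58. 104.] 80
scene 0.64 0.16 [444. 266.] [ 55. 101.] 60
scene soap_a [714.  31.]
scene soap_a [ 634. -377.]
scene label_roll [ 459. -152.]
scene oil_bottle [ 731. -329.]
scene mug [ 762. -104.]
scene brush [760. 174.]
top 1349 swivel -0.0 lean 0.364
top 0.91 0.054 [455.  12.] [57. 98.] 79
top 0.78 0.053 [ 474. -353.] [99. 59.] 39
top 0.73 0.022 [759. 177.] [ 43. 199.] 72
top 0.59 0.161 [442. 262.] [ 65. 106.] 73
top soap_a [713.  34.]
top soap_a [ 635. -344.]
top label_roll [ 458. -149.]
top oil_bottle [ 730. -326.]
top mug [ 761. -101.]
```

View pics/v9.png

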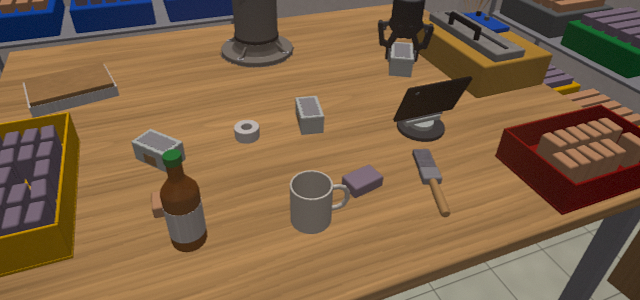

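The tin hangs level at about (402, 58), in front of the leaning tablet at (430, 100). The other two tins stand at (310, 113) and (158, 148), and the bystanders haven't moved.

```bash
python3 -c "from station import *;print(hand_in())"
```

```text
the job is handed in; nothing more can be done
None
```

The job is handed in at about 33 s of robot time. I turned and leant the tablet by gripping its top edge, tilt-shook two of the three tins, and ended holding the one that rattles in front of the screen.

**Last checks:**
- **Tablet:** swivel measured 0.00 to −0.01 rad and lean 0.364 rad from both cameras.
- **Held tin:** it is level at (0.444, 0.266), about 13 cm in front of the stand's centre and in line with the middle of the screen. Its underside is about 11 cm up.
- **Other tins:** both stand on the table. Every bystander is where it started to within a few mm; one soap bar is mostly hidden in one camera, but the other shows it unmoved.

**Rattle evidence:**
- **Middle tin (held):** the first readings were ambiguous, with a shift of only about 0.04 N m. A slower repeat gave 0.10 ± 0.01 N m, a bit above the 0.074 N m expected from the ball. The felt pad could cause at most about 0.006 N m.
- **Nearest tin:** it showed no shift, −0.018 ± 0.017 N m, and was set back standing.
- **Third tin:** it was never lifted, because the ball was already found. It is ruled out only because one tin alone holds the ball.

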